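# Tap the taper key home in the tumbler mixer's inclined hub

## Robot

A 6-joint arm with a two-finger parallel gripper is mounted at the origin on the work surface. World frame = base frame: x ahead of the robot, y to its left, z up, the work surface at z = 0. Lengths are in m, angles in rad, forces in N, time in s.
With the tool pointing down it reaches from about 0.375 to 0.975 m from the base axis. Payload 3.8 kg.
Tool frame: the origin (TCP) lies at the very end of the fingers, on their centre line; the grasp point (between the pads) lies 19 mm behind it; z points along the fingers, y is the line along which they close (so a half turn about z gives the same grasp; the last joint's range is limited). The gripper opens to 85 mm and grips with 20 to 120 N. Pads are 22 mm wide; open, the fingers measure 114 mm over their backs; the gripper's body (76 mm by 85 mm) begins 54 mm behind the grasp point. The pads swing forward as they close: fully open they stand 13 mm farther back than shut.
Start: joints at [-1.342, 0.264, 1.604, -0, 1.274, -0.037], TCP at [0.177, -0.651, 0.231] pointing down, gripper open.
Joint ranges: [-2.63, 2.63], [-0.94, 2.18], [0.31, 2.57], [-1.31, 4.45], [0, 2.66], [-2.55, 2.55]. Speed limits (rad/s): [2.57, 2.57, 3.14, 3.14, 3.14, 3.14].

## Interface

Orientations are given as a rotation vector (axis times angle).
In Python, from workcell import monitor, viewer, workorder gives the robot as it stands.
- The arm moves only by the tool jog_arm, never from a script. Its argument "commands" is a list of rows, each an object with "travel": the shift along the tool's x, y, z in mm, a list of three; "rot": the turn, a rotation vector about the tool's x, y, z in degrees, a list of three; "claw": the closure in counts, from 0 (fully open) to 255 (shut). A call has exactly 5 rows; each row shifts and turns the commanded pose from where the row before left it, along the tool's axes as they then stand; what a row does not reach is not made up. A row lasts 1/10 s, in which the tool goes at most 50 mm and 8.59 degrees, less where a joint would pass 70% of its speed; a pose out of reach is approached as far as the arm can. A call is refused whole if a number of a shift passes 50 or a number of a turn 8.59, either way. A call with a gripper value outside its range is refused whole. The fingers move at their own pace and stop on an object; "force" is the grip in N (left out, the last holds). Time passes only in rows, so rows that do not move let the fingers close, or fill a call up. It gives the time, the measured TCP pose, the force, the opening and the grip force at its end, in the units of the state.
- monitor.read_state(): the state, without advancing time (a new reading comes with each control period).
- viewer.read_camera(name): name is "scene" or "side" or "wrist"; returns a dict with "color" (384x512x3 uint8, blue, green, red), "camera_matrix" (3x3 intrinsics, pixels), "k1" (the pictures are not rectified: a ray, as slopes to the right and down, at radius r is drawn at 1 + k1 r^2 times it, then the intrinsics apply), "R" (3x3) and "t" (3): a world point X has camera coordinates R X + t. Camera axes: x right, y down, z forward; pixel columns grow to the right and rows downward; lengths in m; the calibration is good to about 2 mm. A picture is of the moment at which its call begins. There is no depth.
- workorder.finish_job(): hands the job in; it is judged then, once.
The state is a dict: "time": time; "q": joint angles; "joint_vel": joint speeds; "joint_torque": joint torques, N m; "tool_pos": TCP position; "tcp_rot": TCP orientation; "wrist_force": force on the tool from outside, world axes, zero at the start; "torque": the same for the moment, N m; "width": opening from 0.0 (shut) to 1.0 (fully open); "grip_force": force on a finger pad.
Only numpy, scipy, OpenCV 4.12 (cv2) and the standard library are available. Lean on these libraries where they do the work, as an engineer would, in place of code of your own. Each camera call takes 0.05 s, during which the arm holds its last target. There are 200 camera calls.

## Task

Lock the mixer's hub to its shaft: take the yellow-headed taper key from the wooden rack, start it thin end first in the keyway of the green inclined hub and let go, then drive it with the black tapping drift, in two or more separate taps that each take it part of the way, with the drift lifted clear in between, until the yellow head sits down on the hub face. Do not force the key in with the fingers; finally stand the drift upright on the bench again, and leave the spare bar, bottle and jar as they are.

Things in the scene. Friction and masses are not known exactly. Their poses are not given: they have to be found in the camera images.
- hub: Green block, fixed on the mixer. Origin: centre of the keyway's mouth in its upper face, 140 mm above the bench. z points out of the keyway, square to the face, leaning 30 degrees from vertical to the robot's side; x crosses the face away from the shaft (up, away from the robot); y is level. Block: x -95 to +30, y -40 to +40, z -80 to 0 mm; 44 mm shaft end at x = -52, 10 mm proud.
- keyway_end (a point): Centre of the keyway's inner end, 80 mm from the mouth along the hub's -z. The keyway is 34 mm wide in hub y (-17 to +17); its far wall is flat at hub x = +12 mm, flared to +16 mm over the first 12 mm below the mouth; on the shaft's side (-x) it is lined by the red sloped shoe, at hub x = -7 mm at the mouth when slack, so the mouth is then 23 by 34 mm.
- mixer: White base of the mixer, fixed in a run, at another place and turn in every run. 260 x 170 x 18 mm; origin on the bench straight under the keyway's mouth, base from 110 mm before it (-x, robot side) to 150 mm behind; a grey motor box to 88 mm height behind the hub.
- shoe (a joint): Red clamping shoe in the keyway, in m: 0 slack, about 0.005 with the key fully home and the shaft gripped (limit 0.006). The key's taper pushes it towards the shaft (hub -x); it stays by friction. Moving it takes 8 to 10 N, so driving the key takes some 10 to 20 N along the key.
- key: Taper key, 116 mm, 0.25 kg: aluminium wedge under a yellow head. Origin: centre of the head's underside; z from thin end to head. Home, its origin and axes coincide with the hub's. Head: lower 13 mm 26 (x) by 46 (y), it stops on the hub face; upper 23 mm 26 (x) by 34 (y), a grip. It starts upright, hanging by its head in a rack slot. Put in by hand it goes to about 33 mm from home and stays.
- key_tip (a point): Centre of the key's thin end, 80 mm below its origin (at key x = +6 mm). Wedge: 28 mm wide in y; thickness in x 24 mm under the head (x -12 to +12), 12 mm here (x 0 to +12): the +x face is flat, the -x face is sloped 1 in 6.7 and goes against the shoe.
- key_top (a point): Centre of the top face of the key's yellow head, 36 mm above the key's origin: where the drift strikes.
- drift: Tapping drift, 0.3 kg, standing upright on the bench: black nylon head 50 mm across and 50 mm high with a grey band, and above it an orange grip rod 24 mm across, from 50 to 112 mm height. Origin: centre of its flat striking foot (underside); z up along the rod.
- drift_foot (a point): Centre of the drift's flat striking foot (the same point as its origin).
- rack: Wooden rack, fixed in a run, 125 (x) x 80 (y) x 95 mm high, origin at the centre of its underside. Two slots through it, 30 mm either side of the centre along its x; key and spare bar hang in them, either way round, their head undersides on its top, their axes as the rack's.
- spare: Spare straight steel bar with a blue head of the same size as the key's, in the other slot of the rack; not to be moved. Origin at the head's underside.
- bottle: White bottle with a red cap, 62 mm across, 165 mm high, standing beside the drift, 100 to 115 mm between axes. Origin at the centre of its underside.
- jar: Amber jar with a white lid, 66 mm across, 85 mm high, standing beside the mixer. Origin at the centre of its underside.
- stand: Retort stand, fixed in a run: foot 80 x 80 mm, a 12 mm rod to 374 mm height, and a cross bar at 300 mm height reaching 90 mm along its +x. Origin at the centre of the underside, on the rod's axis.
Not all that is in view belongs to the job. Of the things that look like the key, the smallest one is meant.

How it is judged:
By the outcome, as a careful person would: the job done as asked, in the order asked, and still so for the second after the job is handed in, with the robot touching nothing.
It also fails if it takes over 72 s, if anything falls off the work surface, if the arm or the gripper's body presses on something with over 40 N, if the wrist force passes 120 N, or if a joint passes its speed limit or range.

## Working session

There is one attempt and no reset: what is moved stays moved. The work goes in short steps, Python scripts to look and compute and a tool call to move; the robot and the scene stay as the last step left them, time stands still between calls to the robot, and variables do not carry over. Pictures are saved under pics/ and viewed, at most 10 in all, crops included, and the job is handed in when it is done.

Besides the shell and the picture viewer there is one more tool, called as name([rows], argument=value, ...), one row to a line, values as JSON. jog_arm: Moves the arm, as the interface text tells. Its arguments: {"type":"object","properties":{"commands":{"type":"array","items":{"type":"object","properties":{"travel":{"type":"array","items":{"type":"number"}},"rot":{"type":"array","items":{"type":"number"}},"claw":{"type":"number"}}}},"force":{"type":"number"}},"required":["commands"]}

```bash
ls; mkdir -p pics
cat > h.py <<'E'
import numpy as np, cv2
from workcell import monitor, viewer, workorder
def snap(n):
    return viewer.read_camera(n)
E
python3 - <<'E'
from h import *
import pickle
s=monitor.read_state(); print(s)
d={n:viewer.read_camera(n) for n in("scene","side","wrist")}
pickle.dump(d,open('d0.pkl','wb'))
for n in d:
    print(n,d[n]['camera_matrix'].tolist(),d[n]['k1'],d[n]['R'].tolist(),d[n]['t'])
cv2.imwrite('pics/scene0.png',cv2.resize(d['scene']['color'],(800,600),interpolation=cv2.INTER_CUBIC))
cv2.imwrite('pics/side0.png',cv2.resize(d['side']['color'],(800,600),interpolation=cv2.INTER_CUBIC))
E
```

```text
pics
{'time': 0.0, 'q': array([-1.34188361e+00,  2.64739043e-01,  1.60539999e+00, -4.64984279e-06,
        1.27374215e+00, -3.69097987e-02]), 'joint_vel': array([-9.18668778e-04,  9.62421513e-04, -9.77373148e-04, -5.86114663e-04,
        1.15764155e-03,  2.87895911e-05]), 'joint_torque': array([ 2.95038599e-04, -5.15110230e+01, -3.67317367e+01,  4.26788768e-05,
        1.29452208e-02,  1.69667152e-05]), 'tool_pos': array([ 0.17714257, -0.65055501,  0.22995754]), 'tcp_rot': array([-3.11162694e+00, -4.16025048e-01,  3.51273191e-04]), 'wrist_force': array([-0.71411618, -0.54768812,  0.33246377]), 'torque': array([0.04437013, 0.0035277 , 0.04948597]), 'grip_force': 0.0, 'width': 1.0030634959366707}
scene [[416.90829914927065, 0.0, 252.46219259658264], [0.0, 416.90829914927065, 194.05818098220772], [0.0, 0.0, 1.0]] 0.030237912574916377 [[-0.4985286768345212, 0.8668699579040753, -0.002373701120281318], [0.45792758217260005, 0.26102282731189347, -0.8498055148724691], [-0.7360512807265389, -0.4247394021108618, -0.5270910286044808]] [ 0.31600734 -0.12297026  1.52383408]
side [[404.5115709370501, 0.0, 249.2564387466777], [0.0, 404.5115709370501, 196.91680446872527], [0.0, 0.0, 1.0]] -0.13891085454971014 [[-0.7004966677968705, -0.7135090750057623, -0.014464380038642071], [-0.4538751804988989, 0.4610555515214619, -0.7625123598593878], [0.5507283712798651, -0.5275723441345861, -0.6468119377158751]] [0.31800684 0.34694211 0.84357541]
wrist [[288.36703890156707, 0.0, 255.7163189703663], [0.0, 288.36703890156707, 187.46468188319633], [0.0, 0.0, 1.0]] -0.07432992021031366 [[0.2634149408418618, -0.9646803159646055, -0.0021111446442648733], [-0.9279829232709113, -0.25399104706011455, 0.27264673504533804], [-0.26355315034894666, -0.06986011740426178, -0.9621118962664423]] [-0.67393242 -0.03677869  0.37872817]
```

View pics/scene0.png

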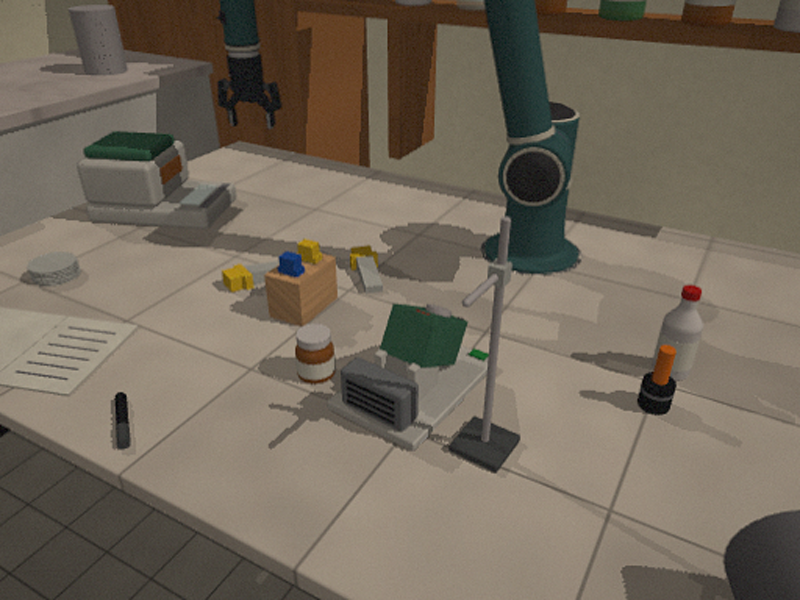

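View pics/side0.png

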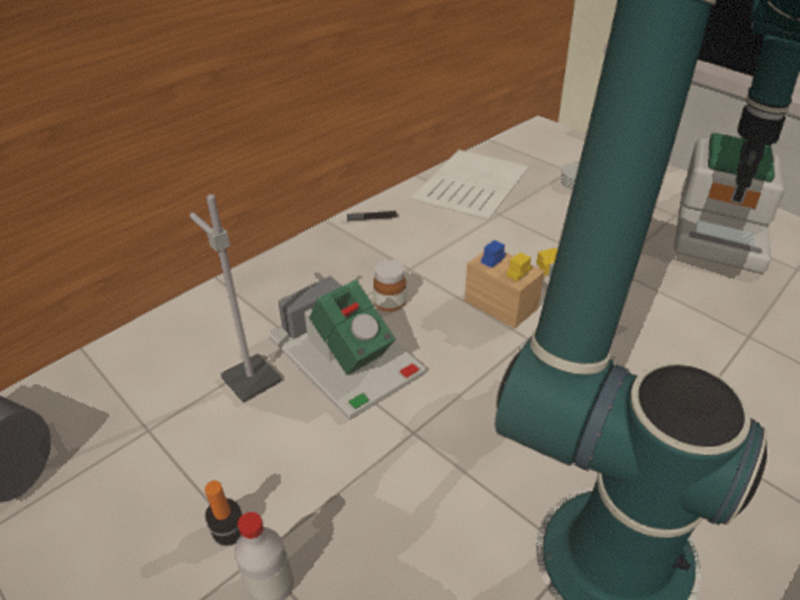

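The scene view shows the rack at (300,285) with the blue and yellow heads, the hub at (425,335), the drift at (657,385) and the stand at (490,440). The side view shows the hub at (350,325), the rack at (505,285) and the drift at (222,515). Next is one mosaic of enlarged crops for the landmarks.

```bash
cat >> h.py <<'E'
def crop(img,x,y,w=100,h=75,f=4):
    c=cv2.resize(img[y:y+h,x:x+w],None,fx=f,fy=f,interpolation=cv2.INTER_CUBIC)
    for i in range(0,w,10): cv2.line(c,(i*f,0),(i*f,6 if i%50 else 14),(255,0,255),1)
    for j in range(0,h,10): cv2.line(c,(0,j*f),(6 if j%50 else 14,j*f),(255,0,255),1)
    return c
def proj(d,X):
    X=np.atleast_2d(X); C=X@d['R'].T+d['t']; p=C[:,:2]/C[:,2:]
    r2=(p**2).sum(1,keepdims=True); p=p*(1+d['k1']*r2)
    K=d['camera_matrix']; return p*[K[0,0],K[1,1]]+[K[0,2],K[1,2]]
E
python3 - <<'E'
from h import *
import pickle
d=pickle.load(open('d0.pkl','rb'))
a=d['scene']['color'];b=d['side']['color']
m=np.vstack([np.hstack([crop(a,160,145),crop(a,215,185)]),np.hstack([crop(b,285,145),crop(b,170,172)])])
cv2.imwrite('pics/m1.png',m)
E
```

```text
(no output)
```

View pics/m1.png

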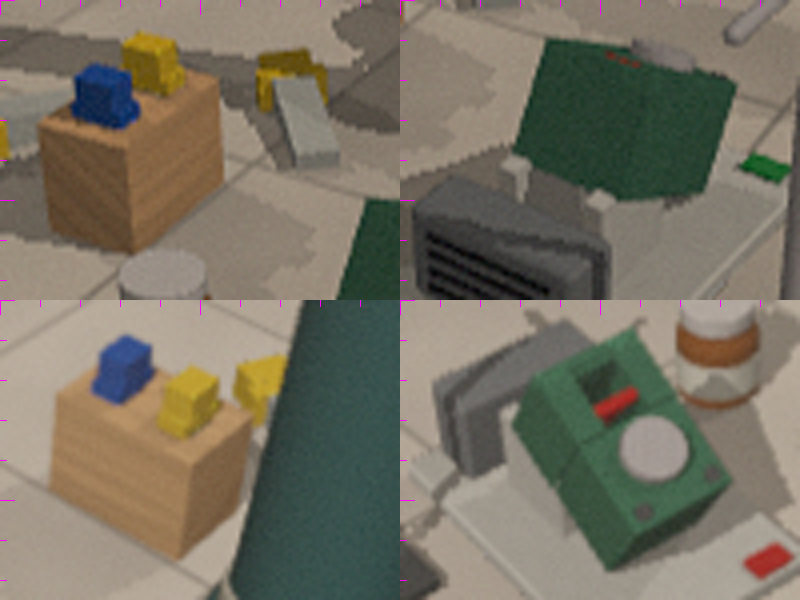

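Mosaic: the rack's corners and the hub's face, keyway, shoe and shaft are all clear. Next I fit the poses from these corners.

```bash
cat > fit.py <<'E'
from h import *
import pickle
from scipy.optimize import least_squares
d=pickle.load(open('d0.pkl','rb'))
def Rz(a): c,s=np.cos(a),np.sin(a); return np.array([[c,-s,0],[s,c,0],[0,0,1]])
T=np.pi/6
RH=np.array([[np.cos(T),0,-np.sin(T)],[0,1,0],[np.sin(T),0,np.cos(T)]])
def c2p(cam,pts,off):return np.array(pts)/4.+off
def fit(objs,zoff,RL,starts):
    best=None
    for st in starts:
        def f(p):
            r=[]
            for cam,P,px in objs:
                W=(Rz(p[2])@(RL@P.T)).T+[p[0],p[1],zoff]; r.append((proj(d[cam],W)-px).ravel())
            return np.concatenate(r)
        s=least_squares(f,st,loss='soft_l1')
        if best is None or s.cost<best[0]: best=(s.cost,s.x,f(s.x).reshape(-1,2))
    return best
def pt(a,b,z):
    f=lambda p:np.concatenate([(proj(d['scene'],[p[0],p[1],z])-np.array(a)/1.5625)[0],(proj(d['side'],[p[0],p[1],z])-np.array(b)/1.5625)[0]])
    s=least_squares(f,[.6,0]); return s.x.round(4),f(s.x).round(1)
if __name__=='__main__':
    for n in('scene','side'): print(n,-d[n]['R'].T@d[n]['t'])
    for n,a,b,z in [('drift',(667,349),(214,485),.112),('bottle',(691,289),(250,520),.165),('standbase',(487,440),(248,372),.015),('standtop',(505,220),(211,198),.374),('baren',(467,303),(193,215),.3),('jar',(315,335),(389,268),.085)]: print(n,*pt(a,b,z))
    H=1e-3*np.array([[30,-40,0],[30,40,0],[30,-40,-80],[30,40,-80],[-95,40,0],[-95,40,-80],[-52,0,10]])
    hs=c2p('scene',[(145,40),(255,72),(113,152),(225,197),(337,85),(305,192),(262,53)],(215,185))
    H2=1e-3*np.array([[30,-40,0],[30,40,0],[-95,-40,0],[30,40,-80],[-52,0,10]])
    hp=c2p('side',[(230,30),(143,73),(332,180),(113,120),(255,148)],(170,172))
    print('hub',*fit([('scene',H,hs),('side',H2,hp)],.14,RH,[[.6,0,a] for a in(-1.5,-.7,0,.7,1.5)]))
    # rack: scene left-front edge is 80, front-right 125
    X,Y,Z=.0625,.04,.095
    for flip in(1,):
        A=np.array([[-X,-Y,Z],[-X,Y,Z],[X,Y,Z],[-X,Y,0],[-X,-Y,0],[X,Y,0]])
        rs=c2p(0,[(40,125),(131,150),(219,80),(133,250),(50,222),(223,180)],(160,145))
        for B in ([[-X,Y,Z],[X,Y,Z],[X,-Y,Z],[X,Y,0],[-X,Y,0]],[[-X,-Y,Z],[X,-Y,Z],[X,Y,Z],[X,-Y,0],[-X,-Y,0]]):
            rp=c2p(0,[(58,95),(187,162),(250,120),(180,258),(50,182)],(285,145))
            print('rack',*fit([('scene',A,rs),('side',np.array(B),rp)],0,np.eye(3),[[.6,-.2,a] for a in np.arange(-3,3.1,1)]))
E
python3 fit.py
```

```text
scene [1.33547023 0.40539315 0.69944857]
side [-0.08434977  0.51198823  0.81478206]
drift [0.4213 0.357 ] [-0.9 -0.9 -1.   0.5]
bottle [0.3127 0.3638] [-0.4 -0.9 -0.5  0.1]
standbase [0.6464 0.163 ] [-1.1 -0.3 -0.7  1.4]
standtop [0.6434 0.1602] [ 0.1 -2.2 -1.1 -1.2]
baren [0.7329 0.1542] [-0.6 -1.  -1.   0.7]
jar [ 0.623  -0.1609] [-0.6 -1.9 -1.3  0.5]
hub 10.661451617628362 [ 0.54983064  0.00418511 -0.09269109] [[ 0.20723237 -2.02221389]
 [-0.02467471  0.03883347]
 [-0.91314026  0.34100371]
 [-2.23482033  0.25627214]
 [ 0.51171834 -1.68437825]
 [-0.42413489 -0.02331762]
 [ 0.37151301 -2.63388302]
 [ 0.1015819  -0.72762626]
 [-2.97954626  0.83059592]
 [ 0.66389722  0.16757972]
 [-1.40306375  1.46748622]
 [-0.24522546 -0.15306516]]
rack 167.95254575096934 [ 0.45646899 -0.2386444  -3.15132489] [[ 41.38024705  11.46656496]
 [ -3.97875733  -1.92385646]
 [ -1.18879468  -1.70475233]
 [ -1.87112186   0.32716923]
 [ 40.63270719  14.93369577]
 [ -0.67196769  -0.66360589]
 [  0.41644974  -1.57998531]
 [  1.48732886   0.07361527]
 [-31.91113213  23.45243554]
 [ -0.54033775   0.78453045]
 [  0.45591682   0.98464988]]
rack 156.5455820737899 [ 0.45162699 -0.3087481   2.9703326 ] [[ 18.26150163   4.48091356]
 [-22.78585227 -10.24490084]
 [-14.73969884  -7.28922454]
 [-20.03109945  -8.55463759]
 [ 18.39095225   7.49245693]
 [-13.76323111  -6.65589296]
 [  0.20332272  -1.88193552]
 [ -3.52471481   2.61184358]
 [  0.69442869   3.07285941]
 [ -5.33736287   3.38284309]
 [  0.25524335   0.67434743]]
```

```bash
cat > fr.py <<'E'
from fit import *
X,Y,Z=.0625,.04,.095
A=np.array([[-X,Y,Z],[-X,-Y,Z],[X,-Y,Z],[-X,-Y,0],[-X,Y,0],[X,-Y,0]])
rs=c2p(0,[(40,125),(131,150),(219,80),(133,250),(50,222),(223,180)],(160,145))
B=np.array([[-X,-Y,Z],[X,-Y,Z],[X,Y,Z],[X,-Y,0],[-X,-Y,0]])
rp=c2p(0,[(58,95),(187,162),(250,120),(180,258),(50,182)],(285,145))
r=fit([('scene',A,rs),('side',B,rp)],0,np.eye(3),[[.6,-.2,a] for a in np.arange(-3,3.1,1)])
print('rack',*r)
p=r[1]
for s in(1,-1):
    print(s,Rz(p[2])@[s*.03,0,0]+[p[0],p[1],0])
E
python3 fr.py
```

```text
rack 9.692952442023056 [ 0.45600571 -0.31292313  3.15984673] [[-0.96214953 -1.6193078 ]
 [-1.73764293 -1.40760864]
 [ 0.00787737 -1.51542853]
 [ 0.28548237  0.87730986]
 [-0.14167254  0.98582045]
 [ 0.48126835 -0.46065001]
 [-0.9756148  -0.42397094]
 [ 0.88338372  0.81732101]
 [ 0.82381119 -0.95828978]
 [-1.12487345  1.54449065]
 [-0.87968603  2.1740325 ]]
1 [ 0.42601071 -0.31347072  0.        ]
-1 [ 0.48600072 -0.31237554  0.        ]
```

The rack is at (0.456,-0.313) and the key at about (0.426,-0.313). Next is a planning helper, then the move above the key.

```bash
cat >> h.py <<'E'
from scipy.spatial.transform import Rotation as Ro
def down(az,tilt=0):
    "tool frame: z down leaned by tilt (deg) to its x side; x at azimuth az (rad)"
    R=Ro.from_euler('z',az)*Ro.from_euler('x',np.pi)
    return R*Ro.from_euler('y',tilt,degrees=True)
def plan(p,R,s=None):
    s=s or monitor.read_state()
    C=Ro.from_rotvec(s['tcp_rot'])
    rv=np.degrees((C.inv()*R).as_rotvec()); tr=R.inv().apply(np.array(p)-s['tool_pos'])*1e3
    print('t',round(s['time'],2),'rot deg (first)',rv.round(2),'then travel mm',tr.round(1),'F',s['wrist_force'].round(1),'w',round(s['width'],3),'g',round(s['grip_force'],1))
E
python3 - <<'E'
from h import *
R=down(0,30); print(R.as_matrix().round(2))
plan([.426,-.313,.20],down(.018))
E
```

```text
[[ 0.87  0.    0.5 ]
 [ 0.   -1.   -0.  ]
 [ 0.5   0.   -0.87]]
t 0.15 rot deg (first) [-1.00e-01  1.00e-02  1.42e+01] then travel mm [ 254.8 -333.2   30.3] F [ 1.4  0.2 -0.3] w 0.997 g 0.0
```

jog_arm([
  {"travel":[25,-33,3],"rot":[0,0,7.1],"claw":0},
  {"travel":[25,-33,3],"rot":[0,0,7.1],"claw":0},
  {"travel":[26,-34,3]},
  {"travel":[26,-34,3]},
  {"travel":[26,-34,3]},
])

```text
$.commands[2]: bad value
```

jog_arm([
  {"travel":[26,-34,3]},
  {"travel":[26,-34,3]},
  {"travel":[26,-34,3]},
  {"travel":[26,-34,3]},
  {"travel":[15,-22,3]},
])

```text
$.commands[0]: bad value
```

Run:
```python
from h import *
plan([.426,-.313,.20],down(.018))
w=snap('wrist'); import pickle; pickle.dump(w,open('w1.pkl','wb'))
im=w['color'].copy()
for X in [[.426,-.313,.131],[.486,-.312,.131]]:
    print(proj(w,X))
cv2.imwrite('pics/w1.png',cv2.resize(im,(800,600),interpolation=cv2.INTER_CUBIC))
```

```text
t 0.15 rot deg (first) [-1.00e-01  1.00e-02  1.42e+01] then travel mm [ 254.8 -333.2   30.3] F [ 1.4  0.2 -0.3] w 0.997 g 0.0
[[  12.67763673 -108.57914243]]
[[106.01454271 -40.04787161]]
```

View pics/w1.png

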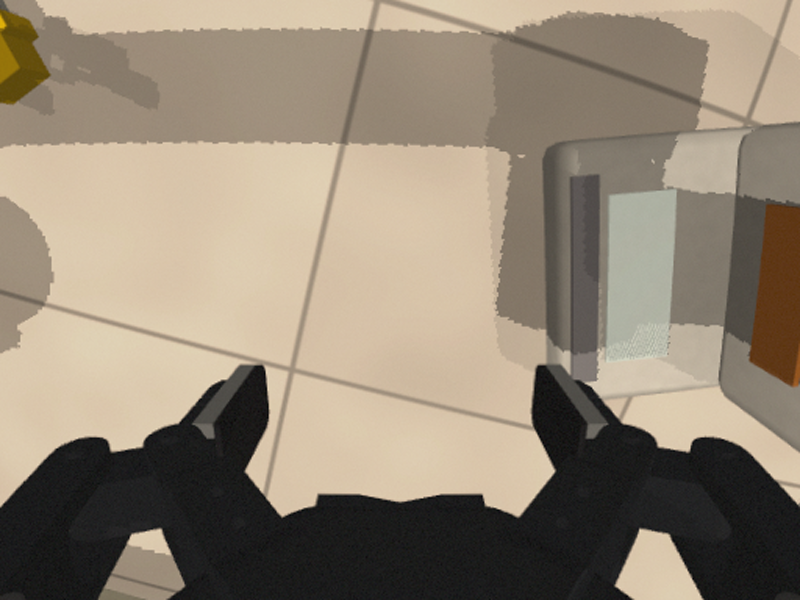

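The move was refused because every row needs all its fields, so the picture still shows the start pose: fingers at the bottom (250,400) and (550,400), with image up along tool +x. I'll resend with full rows.

jog_arm([
  {"travel":[25,-33,3],"rot":[0,0,7.1],"claw":0},
  {"travel":[25,-33,3],"rot":[0,0,7.1],"claw":0},
  {"travel":[26,-34,3],"rot":[0,0,0],"claw":0},
  {"travel":[26,-34,3],"rot":[0,0,0],"claw":0},
  {"travel":[26,-34,3],"rot":[0,0,0],"claw":0},
])

```text
time: 0.7
tool_pos: [0.2895, -0.4718, 0.216]
tcp_rot: [-3.141, -0.027, -0.0]
wrist_force: [0.1, -0.9, 1.0]
width: 1.001
grip_force: 0.0
```

jog_arm([
  {"travel":[26,-34,3],"rot":[0,0,0],"claw":0},
  {"travel":[26,-34,3],"rot":[0,0,0],"claw":0},
  {"travel":[26,-34,3],"rot":[0,0,0],"claw":0},
  {"travel":[26,-34,3],"rot":[0,0,0],"claw":0},
  {"travel":[15,-22,3],"rot":[0,0,0],"claw":0},
])

```text
time: 1.2
tool_pos: [0.4064, -0.3108, 0.2011]
tcp_rot: [-3.141, -0.031, -0.001]
wrist_force: [-0.2, 0.4, 1.0]
width: 1.003
grip_force: 0.0
```

Run:
```python
from h import *
plan([.426,-.313,.20],down(.018))
w=snap('wrist'); import pickle; pickle.dump(w,open('w1.pkl','wb'))
im=w['color'].copy()
for X in [[.426,-.313,.131],[.486,-.312,.131]]:
    print(proj(w,X)*1.5625)
cv2.imwrite('pics/w2.png',cv2.resize(im,(800,600),interpolation=cv2.INTER_CUBIC))
```

```text
t 1.2 rot deg (first) [-0.03 -0.03  0.08] then travel mm [19.6  2.6  1.1] F [-0.2  0.4  1. ] w 1.003 g 0.0
[[404.51222517 270.01806275]]
[[405.34673676 140.68181141]]
```

View pics/w2.png

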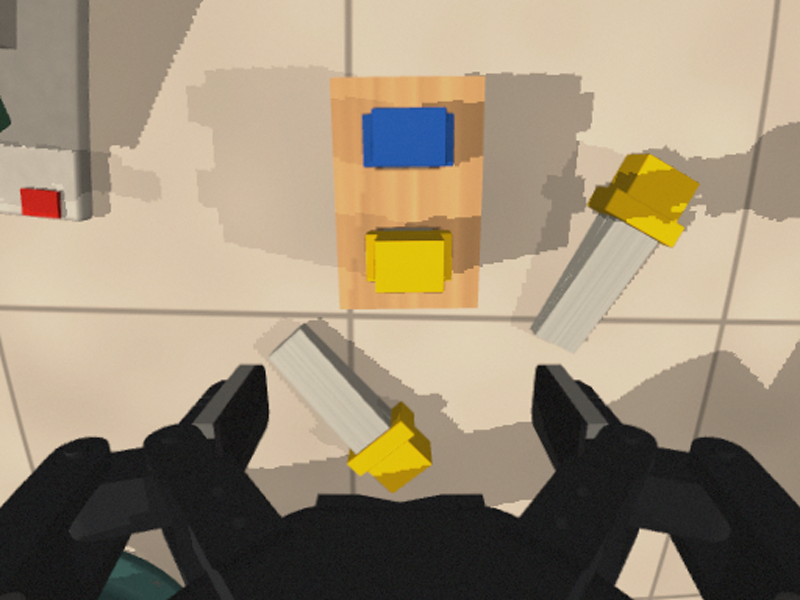

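The yellow key head is centred at (410,264) and the blue one at (409,137). That puts the key about 3 mm off my estimate in tool x and y, and the yaw is good. I'll go down, grip it and lift it straight up.

jog_arm([
  {"travel":[11,2.5,10],"rot":[0,0,0],"claw":0},
  {"travel":[11,2.5,20],"rot":[0,0,0],"claw":0},
  {"travel":[0.4,0.2,30],"rot":[0,0,0],"claw":0},
  {"travel":[0,0,24],"rot":[0,0,0],"claw":0},
  {"travel":[0,0,8],"rot":[0,0,0],"claw":0},
])

```text
time: 1.75
tool_pos: [0.4256, -0.3175, 0.1056]
tcp_rot: [-3.138, -0.027, 0.007]
wrist_force: [0.4, 0.2, -0.7]
width: 0.998
grip_force: 0.0
```

jog_arm([
  {"travel":[0,0,0],"rot":[0,0,0],"claw":255},
  {"travel":[0,0,0],"rot":[0,0,0],"claw":255},
  {"travel":[0,0,0],"rot":[0,0,0],"claw":255},
  {"travel":[0,0,0],"rot":[0,0,0],"claw":255},
  {"travel":[0,0,0],"rot":[0,0,0],"claw":255},
], force=80)

```text
time: 2.25
tool_pos: [0.4286, -0.318, 0.1114]
tcp_rot: [3.141, 0.028, 0.004]
wrist_force: [-0.8, 4.1, 4.9]
width: 0.382
grip_force: 80.9
```

jog_arm([
  {"travel":[0,0,0],"rot":[0,0,0],"claw":255},
  {"travel":[0,0,0],"rot":[0,0,0],"claw":255},
  {"travel":[0,0,-10],"rot":[0,0,0],"claw":255},
  {"travel":[0,0,-20],"rot":[0,0,0],"claw":255},
  {"travel":[0,0,-25],"rot":[0,0,0],"claw":255},
])

```text
time: 2.75
tool_pos: [0.4266, -0.3173, 0.1641]
tcp_rot: [-3.14, -0.028, 0.004]
wrist_force: [0.0, 0.9, -2.7]
width: 0.38
grip_force: 79.8
```

jog_arm([
  {"travel":[0,0,-30],"rot":[0,0,0],"claw":255},
  {"travel":[0,0,-30],"rot":[0,0,0],"claw":255},
  {"travel":[0,0,-25],"rot":[0,0,0],"claw":255},
  {"travel":[0,0,0],"rot":[0,0,0],"claw":255},
  {"travel":[0,0,0],"rot":[0,0,0],"claw":255},
])

```text
time: 3.25
tool_pos: [0.4276, -0.3181, 0.2495]
tcp_rot: [3.141, 0.028, 0.001]
wrist_force: [0.2, 0.9, -3.9]
width: 0.378
grip_force: 80.0
```

Run:
```python
from h import *
import pickle
d={n:snap(n) for n in('scene','side','wrist')}; pickle.dump(d,open('d1.pkl','wb'))
s=monitor.read_state(); p=s['tool_pos']; print(p,s['wrist_force'],s['width'])
ims=[]
for n in d:
    im=d[n]['color']
    q=proj(d[n],p+[0,0,-.05])[0]
    x0=int(np.clip(q[0]-50,0,411)); y0=int(np.clip(q[1]-37,0,308)); print(n,x0,y0)
    ims.append(crop(im,x0,y0))
    for sg in(1,-1): print(n,'tip',sg,(proj(d[n],p+[sg*.006,0,-.093])[0]-[x0,y0])*4)
m=np.vstack([np.hstack(ims[:2]),np.hstack([ims[2],ims[2]*0])])
cv2.imwrite('pics/m2.png',m)
```

```text
[ 0.42646571 -0.31710594  0.24691576] [ 0.08098065  0.32758107 -3.34535251] 0.38003736004191657
scene 144 97
scene tip 1 [202.0498521  204.61345212]
scene tip -1 [211.54547656 198.66249012]
side 286 108
side tip 1 [187.11141389 197.90146543]
side tip -1 [200.71907162 204.70318916]
wrist 205 168
wrist tip 1 [202.60600155  56.47439714]
wrist tip -1 [201.56415348 110.5066633 ]
```

View pics/m2.png

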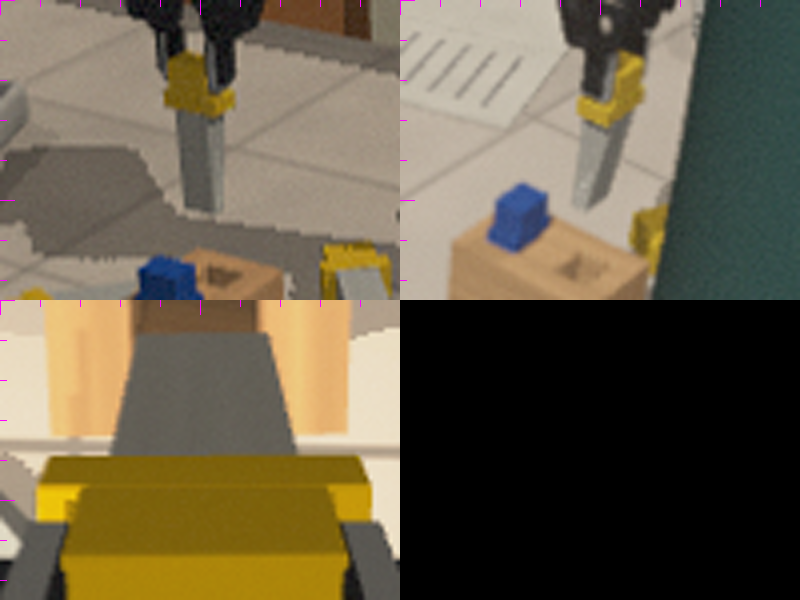

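Wrist view: the wedge's tip edge is at crop (200,332). That matches key +x being tool +x, so the flat face looks away from the robot and no half turn is needed. The key sits about 16 mm beyond the TCP. Next I plan the approach over the hub.

```bash
cat >> h.py <<'E'
def hub(p=(.550,.004),yaw=-.093):
    R=down(yaw,30); M=R.as_matrix()
    return np.array([p[0],p[1],.14]),R,np.c_[M[:,0],-M[:,1],-M[:,2]]
def hplan(xyz,*a):
    "TCP target in hub coordinates mm"
    o,R,H=hub(*a); plan(o+H@(np.array(xyz)/1e3),R)
E
python3 - <<'E'
from h import *
hplan([0,0,176])
s=monitor.read_state(); o,R,H=hub()
print('world shift',(o+H@[0,0,.176]-s['tool_pos']).round(4))
E
```

```text
t 3.4 rot deg (first) [-1.79 30.15  6.18] then travel mm [  27.2 -331.2  -36.8] F [ 0.1  0.3 -3.3] w 0.38 g 80.0
world shift [0.0359 0.3293 0.0455]
```

jog_arm([
  {"travel":[0,-30,-15],"rot":[-0.45,7.5,1.55],"claw":255},
  {"travel":[0,-45,-10],"rot":[-0.45,7.5,1.55],"claw":255},
  {"travel":[0,-45,-10],"rot":[-0.45,7.5,1.55],"claw":255},
  {"travel":[0,-45,-5],"rot":[-0.45,7.5,1.55],"claw":255},
  {"travel":[0,-45,0],"rot":[0,0,0],"claw":255},
])

```text
time: 3.9
tool_pos: [0.4249, -0.1061, 0.2808]
tcp_rot: [3.01, -0.149, 0.799]
wrist_force: [0.4, -0.8, -4.1]
width: 0.375
grip_force: 80.6
```

```bash
python3 -c "
from h import *
hplan([0,0,176])"
```

```text
t 3.9 rot deg (first) [ 0.1   0.27 -0.32] then travel mm [  28.6 -121.2    3.1] F [ 0.4 -0.8 -4.1] w 0.375 g 80.6
```

jog_arm([
  {"travel":[9,-38,1],"rot":[0,0,0],"claw":255},
  {"travel":[9,-38,1],"rot":[0,0,0],"claw":255},
  {"travel":[9,-38,1],"rot":[0,0,0],"claw":255},
  {"travel":[1,-5,0],"rot":[0,0,0],"claw":255},
  {"travel":[0,0,0],"rot":[0,0,0],"claw":255},
])

```text
time: 4.4
tool_pos: [0.4662, 0.01, 0.2963]
tcp_rot: [3.008, -0.132, 0.8]
wrist_force: [-0.2, -0.1, -3.4]
width: 0.378
grip_force: 81.1
```

Run:
```python
from h import *
hplan([0,0,176])
import pickle
d={n:snap(n) for n in('scene','side','wrist')}; pickle.dump(d,open('d2.pkl','wb'))
o,R,H=hub(); w=d['wrist']
P=np.array([[16,-17,0],[16,17,0],[-7,17,0],[-7,-17,0],[30,40,0],[30,-40,0],[-52,0,10]])/1e3
print((proj(w,o+P@H.T)*1.5625).round(0).tolist())
ims=[cv2.resize(w['color'],(800,600),interpolation=cv2.INTER_CUBIC)]
cv2.imwrite('pics/w3.png',ims[0])
```

```text
t 4.4 rot deg (first) [0.03 0.21 0.29] then travel mm [-5.4 -1.8  1.3] F [-0.2 -0.1 -3.4] w 0.378 g 81.1
[[416.0, 249.0], [369.0, 249.0], [370.0, 280.0], [416.0, 280.0], [337.0, 229.0], [449.0, 230.0], [393.0, 342.0]]
```

View pics/w3.png

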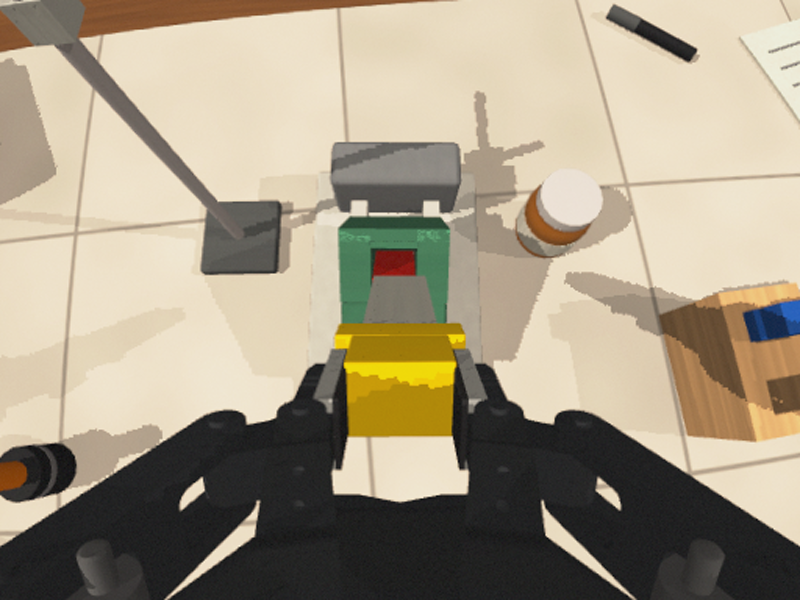

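The hub prediction matches the picture to about 1 px: the far edge is at y=229 from 339 to 449, and the keyway spans 371–417 at y=249. I'll align and start the key down the keyway.

jog_arm([
  {"travel":[-6.5,-1.1,1],"rot":[0,0.2,0.3],"claw":255},
  {"travel":[0,0,30],"rot":[0,0,0],"claw":255},
  {"travel":[0,0,25],"rot":[0,0,0],"claw":255},
  {"travel":[0,0,10],"rot":[0,0,0],"claw":255},
  {"travel":[0,0,0],"rot":[0,0,0],"claw":255},
])

```text
time: 5.05
tool_pos: [0.4935, 0.0054, 0.2356]
tcp_rot: [3.006, -0.151, 0.805]
wrist_force: [-0.7, -0.3, -3.0]
width: 0.377
grip_force: 81.0
```

Run:
```python
from h import *
hplan([-1,-.7,54])
```

```text
t 5.05 rot deg (first) [ 0.22  0.03 -0.37] then travel mm [ 0.1 -3.2 57. ] F [-0.7 -0.3 -3. ] w 0.377 g 81.0
```

Run:
```python
from h import *
for i in range(4):
    w=snap('wrist'); hplan([-1,-.7,54])
hsv=cv2.cvtColor(w['color'],cv2.COLOR_BGR2HSV)
g=cv2.inRange(hsv,(45,60,20),(90,255,255)); r=cv2.inRange(hsv,(0,150,60),(6,255,255))|cv2.inRange(hsv,(174,150,60),(180,255,255)); y=cv2.inRange(hsv,(22,150,60),(35,255,255))
def runs(row,lo=170,hi=340):
    b=np.r_[0,(row[lo:hi]>0).astype(int),0]; e=np.flatnonzero(np.diff(b)); return [(int(a+lo),int(c+lo)) for a,c in zip(e[::2],e[1::2]) if c-a>4]
for v in range(120,260,6): print(v,'G',runs(g[v]),'R',runs(r[v]),'Y',runs(y[v]))
o,R,H=hub()
P=np.array([[16,-17,0],[16,17,0],[-7,17,0],[-7,-17,0],[30,40,0],[30,-40,0]])/1e3
print(proj(w,o+P@H.T).round(1).tolist())
```

```text
t 5.1 rot deg (first) [ 0.19 -0.12 -0.35] then travel mm [-1.4 -2.9 58.2] F [ 0.  -0.5 -2.9] w 0.375 g 81.0
t 5.15 rot deg (first) [ 0.17 -0.25 -0.33] then travel mm [-2.6 -2.6 59. ] F [-0.2  1.  -2.5] w 0.382 g 81.0
t 5.2 rot deg (first) [ 0.14 -0.34 -0.31] then travel mm [-3.4 -2.3 59.6] F [ 0.3  0.9 -2.5] w 0.379 g 81.0
t 5.25 rot deg (first) [ 0.13 -0.38 -0.29] then travel mm [-3.7 -2.1 59.9] F [-0.2 -0.5 -2.8] w 0.377 g 81.0
120 G [] R [] Y []
126 G [] R [] Y []
132 G [] R [] Y []
138 G [] R [] Y []
144 G [(222, 288)] R [] Y []
150 G [(213, 294)] R [] Y []
156 G [(209, 297)] R [] Y []
162 G [(209, 297)] R [] Y []
168 G [(209, 296)] R [] Y []
174 G [(210, 238), (269, 296)] R [(238, 268)] Y []
180 G [(210, 237), (274, 296)] R [] Y []
186 G [(210, 236), (275, 295)] R [] Y []
192 G [(211, 235), (277, 295)] R [] Y []
198 G [(211, 234), (278, 295)] R [] Y []
204 G [(211, 233), (279, 295)] R [] Y []
210 G [] R [] Y [(216, 296)]
216 G [] R [] Y [(214, 298)]
222 G [] R [] Y [(214, 298)]
228 G [] R [] Y [(221, 292)]
234 G [] R [] Y [(220, 292)]
240 G [] R [] Y [(221, 291)]
246 G [] R [] Y [(222, 291)]
252 G [] R [] Y [(222, 290)]
258 G [] R [] Y [(222, 290)]
[[270.4, 169.3], [233.1, 169.5], [233.7, 193.7], [270.2, 193.6], [207.2, 154.4], [296.1, 154.0]]
```

jog_arm([
  {"travel":[-3.8,-2,0],"rot":[0.1,-0.4,-0.3],"claw":255},
  {"travel":[0,0,10],"rot":[0,0,0],"claw":255},
  {"travel":[0,0,15],"rot":[0,0,0],"claw":255},
  {"travel":[0,0,10],"rot":[0,0,0],"claw":255},
  {"travel":[0,0,0],"rot":[0,0,0],"claw":255},
])

```text
time: 5.75
tool_pos: [0.5098, 0.0073, 0.2052]
tcp_rot: [3.009, -0.139, 0.802]
wrist_force: [1.8, -0.9, -2.9]
width: 0.381
grip_force: 81.1
```

jog_arm([
  {"travel":[0,0,4],"rot":[0,0,0],"claw":255},
  {"travel":[0,0,4],"rot":[0,0,0],"claw":255},
  {"travel":[0,0,0],"rot":[0,0,0],"claw":255},
  {"travel":[0,0,0],"rot":[0,0,0],"claw":255},
  {"travel":[0,0,0],"rot":[0,0,0],"claw":255},
])

```text
time: 6.25
tool_pos: [0.5136, 0.0069, 0.1997]
tcp_rot: [3.008, -0.139, 0.804]
wrist_force: [2.9, 0.2, -3.3]
width: 0.373
grip_force: 81.1
```

Run:
```python
from h import *
hplan([0,-1,54])
```

```text
t 6.25 rot deg (first) [0.02 0.07 0.04] then travel mm [ 1.7  0.5 16. ] F [ 2.9  0.2 -3.3] w 0.373 g 81.1
```

jog_arm([
  {"travel":[1.2,0.3,3],"rot":[0,0,0],"claw":255},
  {"travel":[0.3,0,3],"rot":[0,0,0],"claw":255},
  {"travel":[0,0,3],"rot":[0,0,0],"claw":255},
  {"travel":[0,0,0],"rot":[0,0,0],"claw":255},
  {"travel":[0,0,0],"rot":[0,0,0],"claw":255},
])

```text
time: 6.75
tool_pos: [0.5194, 0.006, 0.1922]
tcp_rot: [3.009, -0.139, 0.803]
wrist_force: [4.3, 0.0, -2.7]
width: 0.377
grip_force: 81.0
```

Run:
```python
from h import *
hplan([0,-1,54]); o,R,H=hub(); print((H.T@monitor.read_state()['wrist_force']).round(1))
```

```text
t 6.75 rot deg (first) [0.02 0.1  0.04] then travel mm [0.4 0.2 6.6] F [ 4.3  0.  -2.7] w 0.377 g 81.0
[ 2.3  0.4 -4.5]
```

jog_arm([
  {"travel":[0.8,0,2],"rot":[0,0,0],"claw":255},
  {"travel":[0.2,0,2],"rot":[0,0,0],"claw":255},
  {"travel":[0,0,2],"rot":[0,0,0],"claw":255},
  {"travel":[0,0,0],"rot":[0,0,0],"claw":255},
  {"travel":[0,0,0],"rot":[0,0,0],"claw":255},
])

```text
time: 7.25
tool_pos: [0.5231, 0.0057, 0.1875]
tcp_rot: [3.009, -0.139, 0.803]
wrist_force: [4.5, 0.0, -1.2]
width: 0.38
grip_force: 81.2
```

Run:
```python
from h import *
hplan([0,-1,50]); o,R,H=hub(); print((H.T@monitor.read_state()['wrist_force']).round(1))
w=snap('wrist');s=snap('side')
c=np.hstack([w['color'][140:290,155:355],s['color'][150:300,140:340]])
cv2.imwrite('pics/w4.png',cv2.resize(c,(800,300),interpolation=cv2.INTER_CUBIC))
```

```text
t 7.25 rot deg (first) [0.02 0.1  0.04] then travel mm [-0.4  0.2  4.6] F [ 4.5  0.  -1.2] w 0.38 g 81.2
[ 3.3  0.4 -3.2]
```

View pics/w4.png

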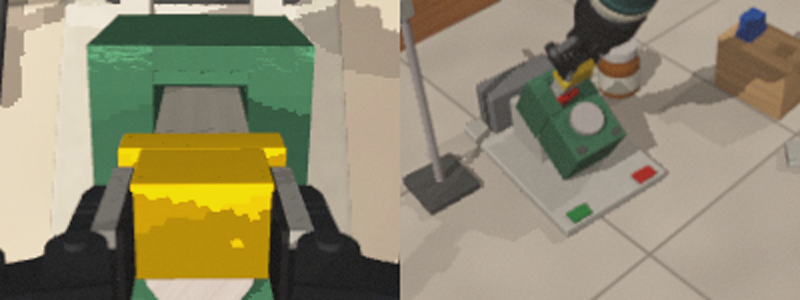

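The key sits in the keyway, centred: wedge at (155–248, 130) in the left panel. I'll go 3 mm deeper, gently, then release and back off along the key.

jog_arm([
  {"travel":[0.5,0,1.5],"rot":[0,0,0],"claw":255},
  {"travel":[0.3,0,1.5],"rot":[0,0,0],"claw":255},
  {"travel":[0,0,0],"rot":[0,0,0],"claw":255},
  {"travel":[0,0,0],"rot":[0,0,0],"claw":255},
  {"travel":[0,0,0],"rot":[0,0,0],"claw":255},
])

```text
time: 7.85
tool_pos: [0.525, 0.0055, 0.1852]
tcp_rot: [3.009, -0.139, 0.802]
wrist_force: [3.8, -0.3, -0.0]
width: 0.381
grip_force: 81.4
```

Run:
```python
from h import *
hplan([0,-1,50]); o,R,H=hub(); print((H.T@monitor.read_state()['wrist_force']).round(1))
```

```text
t 7.85 rot deg (first) [0.02 0.13 0.04] then travel mm [-0.9  0.2  1.7] F [ 3.8 -0.3 -0. ] w 0.381 g 81.4
[ 3.3  0.1 -1.9]
```

jog_arm([
  {"travel":[0,0,0],"rot":[0,0,0],"claw":120},
  {"travel":[0,0,0],"rot":[0,0,0],"claw":60},
  {"travel":[0,0,0],"rot":[0,0,0],"claw":0},
  {"travel":[0,0,0],"rot":[0,0,0],"claw":0},
  {"travel":[0,0,-10],"rot":[0,0,0],"claw":0},
])

```text
time: 8.35
tool_pos: [0.5187, 0.0059, 0.1921]
tcp_rot: [3.01, -0.139, 0.796]
wrist_force: [-0.7, -0.8, 0.9]
width: 0.999
grip_force: 0.0
```

jog_arm([
  {"travel":[0,0,-30],"rot":[0,0,0],"claw":0},
  {"travel":[0,0,-30],"rot":[0,0,0],"claw":0},
  {"travel":[0,0,-30],"rot":[0,0,0],"claw":0},
  {"travel":[0,0,0],"rot":[0,0,0],"claw":0},
  {"travel":[0,0,0],"rot":[0,0,0],"claw":0},
])

```text
time: 8.85
tool_pos: [0.4755, 0.0102, 0.2732]
tcp_rot: [3.008, -0.139, 0.806]
wrist_force: [-0.8, -0.4, -0.7]
width: 1.001
grip_force: 0.0
```

Run:
```python
from h import *
import pickle
d={n:snap(n) for n in('scene','side','wrist')}; pickle.dump(d,open('d3.pkl','wb'))
hplan([0,-1,150]); o,R,H=hub()
Y={}
for n in d:
    hsv=cv2.cvtColor(d[n]['color'],cv2.COLOR_BGR2HSV); y=cv2.inRange(hsv,(20,140,60),(36,255,255))
    k,l,st,c=cv2.connectedComponentsWithStats(y)
    q=proj(d[n],o+H@[0,-.001,.052])[0]
    i=min([i for i in range(1,k) if st[i,4]>15],key=lambda i:np.linalg.norm(c[i]-q)); print(n,'blob',c[i].round(1),st[i])
    for h in(28,33,38):
        b=[]
        for x in(-13,13):
            for yy in(-23,23): b.append([x,yy-1,h])
            for yy in(-23,23): b.append([x,yy-1,h+13])
            for yy in(-17,17): b.append([x,yy-1,h+36])
        p=proj(d[n],o+np.array(b)/1e3@H.T); print(h,p.min(0).round(1),(p.max(0)-p.min(0)).round(1))
```

```text
t 9.0 rot deg (first) [0.04 0.32 0.05] then travel mm [0.5 0.1 0.5] F [-0.   0.1 -0.6] w 0.998 g 0.0
scene blob [276.  179.9] [265 171  21  18 254]
28 [263.2 171.5] [22.5 19.3]
33 [263.8 169.5] [22.5 19.3]
38 [264.4 167.6] [22.5 19.3]
side blob [225.9 185.2] [216 176  20  19 232]
28 [214.5 176.1] [22.1 21.1]
33 [214.9 175.2] [22.2 21.1]
38 [215.4 174.2] [22.3 21.2]
wrist blob [255.4 185.6] [ 230  167   52   40 1947]
28 [229.9 166.6] [51.3 39.1]
33 [229.4 167.7] [52.3 40. ]
38 [228.9 168.8] [53.3 41. ]
```

The key stays about 32 mm from home, as expected, and the blobs agree in all three views. Now to the drift.

jog_arm([
  {"travel":[0,-20,-15],"rot":[0.45,-7.6,-1.3],"claw":0},
  {"travel":[0,-40,-5],"rot":[0.45,-7.6,-1.3],"claw":0},
  {"travel":[0,-45,0],"rot":[0.45,-7.6,-1.3],"claw":0},
  {"travel":[0,-45,0],"rot":[0.45,-7.6,-1.3],"claw":0},
  {"travel":[0,-45,0],"rot":[0,0,0],"claw":0},
])

```text
time: 9.5
tool_pos: [0.4757, 0.2074, 0.2862]
tcp_rot: [-3.137, -0.001, 0.027]
wrist_force: [1.2, -0.2, -0.8]
width: 0.997
grip_force: 0.0
```

```bash
python3 -c "
from h import *
plan([.421,.357,.20],down(0.))"
```

```text
t 9.5 rot deg (first) [-0.25  0.98  0.05] then travel mm [ -54.7 -149.6   86.2] F [ 1.2 -0.2 -0.8] w 0.997 g 0.0
```

jog_arm([
  {"travel":[-12,-35,15],"rot":[-0.2,0.6,0],"claw":0},
  {"travel":[-12,-35,15],"rot":[0,0,0],"claw":0},
  {"travel":[-12,-35,15],"rot":[0,0,0],"claw":0},
  {"travel":[-10,-33,15],"rot":[0,0,0],"claw":0},
  {"travel":[0,0,0],"rot":[0,0,0],"claw":0},
])

```text
time: 10.0
tool_pos: [0.4239, 0.3459, 0.2252]
tcp_rot: [3.141, 0.009, -0.01]
wrist_force: [0.6, -1.0, -1.0]
width: 0.999
grip_force: 0.0
```

Run:
```python
from h import *
for i in range(3): w=snap('wrist')
plan([.421,.357,.20],down(0.))
hsv=cv2.cvtColor(w['color'],cv2.COLOR_BGR2HSV)
o=cv2.inRange(hsv,(5,170,80),(18,255,255))
k,l,st,c=cv2.connectedComponentsWithStats(o)
for i in range(1,k):
    if st[i,4]>40: print(c[i].round(1),st[i])
print(proj(w,[[.421,.357,.112],[.421,.357,.05],[.313,.364,.165]]))
cv2.imwrite('pics/w5.png',cv2.resize(w['color'],(800,600),interpolation=cv2.INTER_CUBIC))
```

```text
t 10.15 rot deg (first) [-0.06  0.07  0.16] then travel mm [ -5.8 -13.6  28.7] F [ 0.1 -0.3  0.1] w 0.996 g 0.0
[240.8 182.2] [228 164  25  36 724]
[[241.259933   187.21687649]
 [243.88715118 172.27041312]
 [231.67848075 322.71111895]]
```

View pics/w5.png

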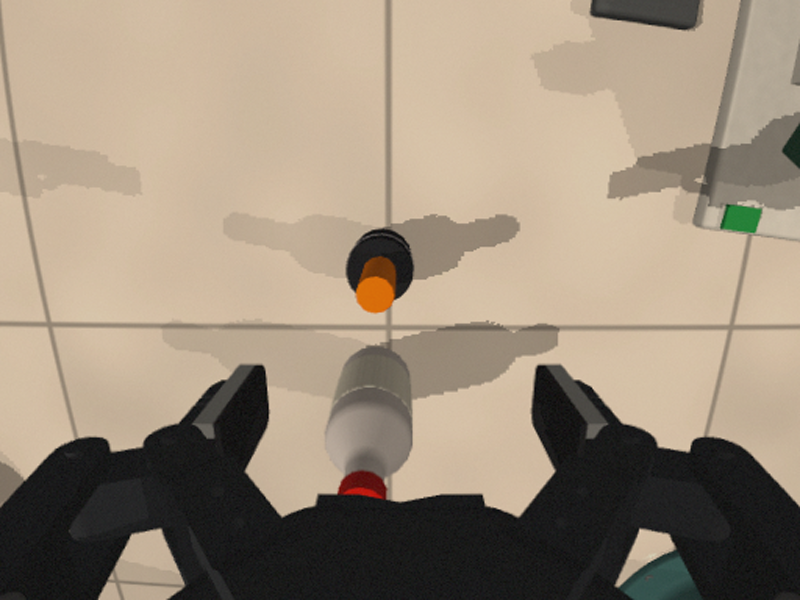

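The orange rod's top is at (375,295), within 2 px of the prediction, and the bottle is behind it at (368,430), clear of the fingers. I'll go down and grip.

jog_arm([
  {"travel":[-7.2,-14.7,0],"rot":[0,0,0],"claw":0},
  {"travel":[0,0,30],"rot":[0,0,0],"claw":0},
  {"travel":[0,0,40],"rot":[0,0,0],"claw":0},
  {"travel":[0,0,40],"rot":[0,0,0],"claw":0},
  {"travel":[0,0,30],"rot":[0,0,0],"claw":0},
])

```text
time: 10.65
tool_pos: [0.4196, 0.3583, 0.0885]
tcp_rot: [-3.139, -0.001, 0.0]
wrist_force: [-0.2, 0.2, 0.6]
width: 1.001
grip_force: 0.0
```

jog_arm([
  {"travel":[0,0,18],"rot":[0,0,0],"claw":0},
  {"travel":[0,0,0],"rot":[0,0,0],"claw":0},
  {"travel":[0,0,0],"rot":[0,0,0],"claw":100},
  {"travel":[0,0,0],"rot":[0,0,0],"claw":255},
  {"travel":[0,0,0],"rot":[0,0,0],"claw":255},
], force=110)

```text
time: 11.15
tool_pos: [0.4212, 0.36, 0.0742]
tcp_rot: [-3.136, -0.003, -0.005]
wrist_force: [0.7, -0.3, 0.6]
width: 0.518
grip_force: 0.0
```

jog_arm([
  {"travel":[0,0,0],"rot":[0,0,0],"claw":255},
  {"travel":[0,0,0],"rot":[0,0,0],"claw":255},
  {"travel":[0,0,0],"rot":[0,0,0],"claw":255},
  {"travel":[0,0,0],"rot":[0,0,0],"claw":255},
  {"travel":[0,0,0],"rot":[0,0,0],"claw":255},
])

```text
time: 11.65
tool_pos: [0.4208, 0.3596, 0.0737]
tcp_rot: [-3.137, -0.004, -0.004]
wrist_force: [-0.2, -1.1, 5.8]
width: 0.251
grip_force: 107.2
```

```bash
python3 -c "
from h import *
plan([.4196,.358,.07],down(0.)); print(monitor.read_state()['tool_pos'])"
```

```text
t 11.65 rot deg (first) [-0.24 -0.15  0.13] then travel mm [-1.2  1.6  3.7] F [-0.2 -1.1  5.8] w 0.251 g 107.2
[0.42084311 0.3595505  0.07370321]
```

jog_arm([
  {"travel":[0,0,-20],"rot":[0,0,0],"claw":255},
  {"travel":[0,0,-40],"rot":[0,0,0],"claw":255},
  {"travel":[0,0,-45],"rot":[0,0,0],"claw":255},
  {"travel":[0,0,-45],"rot":[0,0,0],"claw":255},
  {"travel":[0,10,-45],"rot":[0,0,0],"claw":255},
])

```text
time: 12.15
tool_pos: [0.419, 0.3487, 0.268]
tcp_rot: [-3.139, -0.005, 0.001]
wrist_force: [1.4, 0.9, -3.5]
width: 0.252
grip_force: 107.9
```

jog_arm([
  {"travel":[0,40,-10],"rot":[-0.4,7.6,1.3],"claw":255},
  {"travel":[0,45,-5],"rot":[-0.4,7.6,1.3],"claw":255},
  {"travel":[0,45,0],"rot":[-0.4,7.6,1.3],"claw":255},
  {"travel":[0,45,0],"rot":[-0.4,7.2,1.3],"claw":255},
  {"travel":[0,0,0],"rot":[0,0,0],"claw":255},
])

```text
time: 12.65
tool_pos: [0.4051, 0.1666, 0.2736]
tcp_rot: [3.003, -0.14, 0.793]
wrist_force: [-1.3, 0.7, -5.5]
width: 0.256
grip_force: 108.4
```

```bash
python3 -c "
from h import *
hplan([0,-1,190]); print(monitor.read_state()['tool_pos'])"
```

```text
t 12.65 rot deg (first) [0.46 0.38 0.11] then travel mm [ 71.2 149.4   5.4] F [-1.3  0.7 -5.5] w 0.256 g 108.4
[0.4051137  0.16655744 0.27358547]
```

jog_arm([
  {"travel":[17,37,0],"rot":[0.4,0.3,0.1],"claw":255},
  {"travel":[18,37,0],"rot":[0,0,0],"claw":255},
  {"travel":[18,37,0],"rot":[0,0,0],"claw":255},
  {"travel":[18,37,0],"rot":[0,0,0],"claw":255},
  {"travel":[0,0,0],"rot":[0,0,0],"claw":255},
])

```text
time: 13.15
tool_pos: [0.4615, 0.0144, 0.3185]
tcp_rot: [3.007, -0.153, 0.818]
wrist_force: [0.5, 0.6, -2.6]
width: 0.257
grip_force: 108.9
```

jog_arm([
  {"travel":[0,0,0],"rot":[0,0,0],"claw":255},
  {"travel":[0,0,0],"rot":[0,0,0],"claw":255},
  {"travel":[0,0,0],"rot":[0,0,0],"claw":255},
  {"travel":[0,0,0],"rot":[0,0,0],"claw":255},
  {"travel":[0,0,0],"rot":[0,0,0],"claw":255},
])

```text
time: 13.65
tool_pos: [0.4607, 0.0219, 0.3171]
tcp_rot: [3.014, -0.134, 0.817]
wrist_force: [-0.6, 0.5, -2.8]
width: 0.254
grip_force: 108.9
```

```bash
python3 -c "
from h import *
hplan([0,-1,160]); print(monitor.read_state()['tool_pos'])"
```

```text
t 13.65 rot deg (first) [-0.52 -0.31  0.11] then travel mm [-10.   10.6  38.7] F [-0.6  0.5 -2.8] w 0.254 g 108.9
[0.46065171 0.02193003 0.31707001]
```

jog_arm([
  {"travel":[-10,10.6,0],"rot":[-0.5,-0.3,0.1],"claw":255},
  {"travel":[0,0,20],"rot":[0,0,0],"claw":255},
  {"travel":[0,0,18],"rot":[0,0,0],"claw":255},
  {"travel":[0,0,0],"rot":[0,0,0],"claw":255},
  {"travel":[0,0,0],"rot":[0,0,0],"claw":255},
])

```text
time: 14.15
tool_pos: [0.4696, 0.0089, 0.2788]
tcp_rot: [3.008, -0.144, 0.804]
wrist_force: [0.3, -0.7, -3.2]
width: 0.256
grip_force: 109.4
```

```bash
cat > chk.py <<'E'
from h import *
import sys
hplan([0,-1,float(sys.argv[1])]); o,R,H=hub(); print('Fhub',(H.T@monitor.read_state()['wrist_force']).round(1))
E
cat > key.py <<'E'
from h import *
from scipy.optimize import least_squares
o,R,H=hub()
for n in('scene','side'):
    D=snap(n)
    hsv=cv2.cvtColor(D['color'],cv2.COLOR_BGR2HSV); y=cv2.inRange(hsv,(20,140,60),(36,255,255))
    k,l,st,c=cv2.connectedComponentsWithStats(y)
    q=proj(D,o+H@[0,-.001,.04])[0]
    L=[i for i in range(1,k) if st[i,4]>8 and np.linalg.norm(c[i]-q)<25]
    for i in L: print(n,'yellow',c[i].round(1),st[i])
    print([(h,proj(D,o+H@[0,-.001,(h+16)/1e3])[0].round(1).tolist()) for h in(0,10,20,32)])
E
python3 chk.py 150; python3 key.py
```

```text
t 14.15 rot deg (first) [ 0.08  0.05 -0.12] then travel mm [ 0.3 -1.6 10.5] F [ 0.3 -0.7 -3.2] w 0.256 g 109.4
Fhub [-1.3 -0.7 -2.9]
scene yellow [276.  179.8] [265 171  21  18 253]
[(0, [272.0, 192.2]), (10, [273.1, 188.4]), (20, [274.3, 184.6]), (32, [275.7, 180.0])]
side yellow [223.5 187.6] [216 180  19  15 145]
[(0, [223.4, 191.2]), (10, [224.4, 189.6]), (20, [225.4, 187.9]), (32, [226.6, 185.8])]
```

jog_arm([
  {"travel":[0.3,-1,8],"rot":[0,0,0],"claw":255},
  {"travel":[0,0,5],"rot":[0,0,0],"claw":255},
  {"travel":[0,0,3],"rot":[0,0,0],"claw":255},
  {"travel":[0,0,3],"rot":[0,0,0],"claw":255},
  {"travel":[0,0,3],"rot":[0,0,0],"claw":255},
])

```text
time: 14.75
tool_pos: [0.4817, 0.0091, 0.2612]
tcp_rot: [3.008, -0.144, 0.807]
wrist_force: [-7.7, 1.2, 4.9]
width: 0.254
grip_force: 110.2
```

jog_arm([
  {"travel":[0,0,2],"rot":[0,0,0],"claw":255},
  {"travel":[0,0,2],"rot":[0,0,0],"claw":255},
  {"travel":[0,0,2],"rot":[0,0,0],"claw":255},
  {"travel":[0,0,0],"rot":[0,0,0],"claw":255},
  {"travel":[0,0,0],"rot":[0,0,0],"claw":255},
])

```text
time: 15.25
tool_pos: [0.4845, 0.0087, 0.2557]
tcp_rot: [3.008, -0.144, 0.806]
wrist_force: [-4.9, 0.6, 1.4]
width: 0.255
grip_force: 110.2
```

```bash
python3 chk.py 132; python3 key.py
```

```text
t 15.25 rot deg (first) [ 0.05 -0.02 -0.14] then travel mm [-1.  -0.4  1.1] F [-4.9  0.6  1.4] w 0.255 g 110.2
Fhub [-3.6  0.1  3.7]
scene yellow [275.  183.2] [264 174  21  19 259]
[(0, [272.0, 192.2]), (10, [273.1, 188.4]), (20, [274.3, 184.6]), (32, [275.7, 180.0])]
side yellow [220.4 190.5] [215 184  14  13  83]
[(0, [223.4, 191.2]), (10, [224.4, 189.6]), (20, [225.4, 187.9]), (32, [226.6, 185.8])]
```

Tap 1 drove the key from about 32 to 23 mm. I'll lift clear, then tap again.

jog_arm([
  {"travel":[0,0,-10],"rot":[0,0,0],"claw":255},
  {"travel":[0,0,-15],"rot":[0,0,0],"claw":255},
  {"travel":[0,0,0],"rot":[0,0,0],"claw":255},
  {"travel":[0,0,0],"rot":[0,0,0],"claw":255},
  {"travel":[0,0,0],"rot":[0,0,0],"claw":255},
])

```text
time: 15.85
tool_pos: [0.472, 0.0098, 0.2764]
tcp_rot: [3.008, -0.144, 0.806]
wrist_force: [0.1, 0.2, -2.9]
width: 0.256
grip_force: 110.1
```

```bash
python3 chk.py 133; python3 key.py
```

```text
t 15.85 rot deg (first) [ 0.07 -0.01 -0.13] then travel mm [-0.5 -0.5 24.3] F [ 0.1  0.2 -2.9] w 0.256 g 110.1
Fhub [-1.4  0.2 -2.5]
scene yellow [275.  183.5] [264 175  21  18 252]
[(0, [272.0, 192.2]), (10, [273.1, 188.4]), (20, [274.3, 184.6]), (32, [275.7, 180.0])]
side yellow [222.8 189. ] [215 181  20  16 154]
[(0, [223.4, 191.2]), (10, [224.4, 189.6]), (20, [225.4, 187.9]), (32, [226.6, 185.8])]
```

Second tap: 24 mm to contact, then about 11 mm of drive.

jog_arm([
  {"travel":[-0.3,-0.4,10],"rot":[0,0,0],"claw":255},
  {"travel":[0,0,10],"rot":[0,0,0],"claw":255},
  {"travel":[0,0,4],"rot":[0,0,0],"claw":255},
  {"travel":[0,0,3],"rot":[0,0,0],"claw":255},
  {"travel":[0,0,3],"rot":[0,0,0],"claw":255},
])

```text
time: 16.45
tool_pos: [0.4863, 0.0088, 0.2506]
tcp_rot: [3.008, -0.144, 0.803]
wrist_force: [-10.3, 1.7, 5.8]
width: 0.258
grip_force: 110.2
```

jog_arm([
  {"travel":[0,0,3],"rot":[0,0,0],"claw":255},
  {"travel":[0,0,3],"rot":[0,0,0],"claw":255},
  {"travel":[0,0,0],"rot":[0,0,0],"claw":255},
  {"travel":[0,0,0],"rot":[0,0,0],"claw":255},
  {"travel":[0,0,0],"rot":[0,0,0],"claw":255},
])

```text
time: 16.95
tool_pos: [0.4891, 0.0086, 0.245]
tcp_rot: [3.008, -0.144, 0.803]
wrist_force: [-5.6, 1.2, 2.4]
width: 0.254
grip_force: 110.2
```

```bash
python3 chk.py 122
```

```text
t 16.95 rot deg (first) [ 0.07  0.12 -0.14] then travel mm [ 0.4 -0.1 -0.5] F [-5.6  1.2  2.4] w 0.254 g 110.2
Fhub [-3.7  0.7  4.9]
```

jog_arm([
  {"travel":[0,0,-10],"rot":[0,0,0],"claw":255},
  {"travel":[0,0,-15],"rot":[0,0,0],"claw":255},
  {"travel":[0,0,0],"rot":[0,0,0],"claw":255},
  {"travel":[0,0,0],"rot":[0,0,0],"claw":255},
  {"travel":[0,0,0],"rot":[0,0,0],"claw":255},
])

```text
time: 17.45
tool_pos: [0.4773, 0.0097, 0.2667]
tcp_rot: [3.008, -0.144, 0.806]
wrist_force: [-0.2, 0.7, -2.6]
width: 0.251
grip_force: 110.1
```

```bash
python3 chk.py 122; python3 key.py
```

```text
t 17.45 rot deg (first) [ 0.07 -0.01 -0.13] then travel mm [-0.2 -0.1 24.2] F [-0.2  0.7 -2.6] w 0.251 g 110.1
Fhub [-1.5  0.6 -2.1]
scene yellow [273.7 187.8] [263 179  21  18 260]
[(0, [272.0, 192.2]), (10, [273.1, 188.4]), (20, [274.3, 184.6]), (32, [275.7, 180.0])]
side yellow [221.5 190.8] [214 183  20  16 150]
[(0, [223.4, 191.2]), (10, [224.4, 189.6]), (20, [225.4, 187.9]), (32, [226.6, 185.8])]
```

The key is about 12 mm from home. Third tap goes towards seating, with a force check.

jog_arm([
  {"travel":[0,0,10],"rot":[0,0,0],"claw":255},
  {"travel":[0,0,10],"rot":[0,0,0],"claw":255},
  {"travel":[0,0,4],"rot":[0,0,0],"claw":255},
  {"travel":[0,0,3],"rot":[0,0,0],"claw":255},
  {"travel":[0,0,3],"rot":[0,0,0],"claw":255},
])

```text
time: 18.05
tool_pos: [0.4916, 0.0083, 0.2409]
tcp_rot: [3.009, -0.144, 0.802]
wrist_force: [-12.2, 0.9, 6.5]
width: 0.254
grip_force: 110.1
```

jog_arm([
  {"travel":[0,0,3],"rot":[0,0,0],"claw":255},
  {"travel":[0,0,2],"rot":[0,0,0],"claw":255},
  {"travel":[0,0,1.5],"rot":[0,0,0],"claw":255},
  {"travel":[0,0,0],"rot":[0,0,0],"claw":255},
  {"travel":[0,0,0],"rot":[0,0,0],"claw":255},
])

```text
time: 18.55
tool_pos: [0.4947, 0.008, 0.2353]
tcp_rot: [3.008, -0.144, 0.803]
wrist_force: [-10.3, 1.4, 4.1]
width: 0.254
grip_force: 110.1
```

```bash
python3 chk.py 110; python3 key.py
```

```text
t 18.55 rot deg (first) [ 0.07  0.12 -0.14] then travel mm [ 0.4 -0.1  0.3] F [-10.3   1.4   4.1] w 0.254 g 110.1
Fhub [-6.9  0.4  8.8]
scene yellow [272.3 192.4] [261 183  21  19 262]
[(0, [272.0, 192.2]), (10, [273.1, 188.4]), (20, [274.3, 184.6]), (32, [275.7, 180.0])]
side yellow [217.5 194.2] [213 187  11  14  73]
[(0, [223.4, 191.2]), (10, [224.4, 189.6]), (20, [225.4, 187.9]), (32, [226.6, 185.8])]
```

jog_arm([
  {"travel":[0,0,1],"rot":[0,0,0],"claw":255},
  {"travel":[0,0,1],"rot":[0,0,0],"claw":255},
  {"travel":[0,0,0],"rot":[0,0,0],"claw":255},
  {"travel":[0,0,0],"rot":[0,0,0],"claw":255},
  {"travel":[0,0,0],"rot":[0,0,0],"claw":255},
])

```text
time: 19.15
tool_pos: [0.4956, 0.0079, 0.2342]
tcp_rot: [3.008, -0.144, 0.803]
wrist_force: [-14.2, 0.6, 8.4]
width: 0.255
grip_force: 111.1
```

```bash
python3 chk.py 110
```

```text
t 19.15 rot deg (first) [ 0.08  0.12 -0.14] then travel mm [ 0.1 -0.2 -1.1] F [-14.2   0.6   8.4] w 0.255 g 111.1
Fhub [-8.  -0.7 14.4]
```

jog_arm([
  {"travel":[0,0,1],"rot":[0,0,0],"claw":255},
  {"travel":[0,0,1],"rot":[0,0,0],"claw":255},
  {"travel":[0,0,0],"rot":[0,0,0],"claw":255},
  {"travel":[0,0,0],"rot":[0,0,0],"claw":255},
  {"travel":[0,0,0],"rot":[0,0,0],"claw":255},
])

```text
time: 19.65
tool_pos: [0.4964, 0.0078, 0.2345]
tcp_rot: [3.008, -0.144, 0.803]
wrist_force: [-28.0, 0.3, 22.2]
width: 0.255
grip_force: 112.9
```

```bash
python3 chk.py 110
```

```text
t 19.65 rot deg (first) [ 0.08  0.09 -0.15] then travel mm [-0.7 -0.2 -1.3] F [-28.    0.3  22.2] w 0.255 g 112.9
Fhub [-13.1  -2.3  33.2]
```

The force jumped to 33 N with no further motion, so the head is seated. I'll lift clear and carry the drift back.

jog_arm([
  {"travel":[0,0,-10],"rot":[0,0,0],"claw":255},
  {"travel":[0,0,-25],"rot":[0,0,0],"claw":255},
  {"travel":[0,0,-35],"rot":[0,0,0],"claw":255},
  {"travel":[0,0,-20],"rot":[0,0,0],"claw":255},
  {"travel":[0,0,0],"rot":[0,0,0],"claw":255},
])

```text
time: 20.15
tool_pos: [0.4541, 0.0122, 0.3144]
tcp_rot: [3.005, -0.144, 0.818]
wrist_force: [0.9, -0.3, -2.9]
width: 0.255
grip_force: 109.9
```

```bash
python3 chk.py 200; python3 key.py
python3 - <<'E'
from h import *
a=snap('side')['color']; b=snap('scene')['color']; w=snap('wrist')['color']
m=np.hstack([crop(b,230,165,100,75,4),crop(a,180,165,100,75,4)]); m=np.vstack([m,np.hstack([crop(w,205,140,100,75,4),crop(a,200,170,50,37,8)[:300,:400] if 0 else crop(a,170,150,100,75,4)])])
cv2.imwrite('pics/seat.png',m)
E
```

```text
t 20.15 rot deg (first) [ 0.02 -0.46 -0.14] then travel mm [-3.8  0.2 -0.8] F [ 0.9 -0.3 -2.9] w 0.255 g 109.9
Fhub [-0.6 -0.2 -3. ]
scene yellow [272.1 192.8] [261 184  22  19 267]
[(0, [272.0, 192.2]), (10, [273.1, 188.4]), (20, [274.3, 184.6]), (32, [275.7, 180.0])]
side yellow [222.7 190.5] [213 182  20  19 234]
[(0, [223.4, 191.2]), (10, [224.4, 189.6]), (20, [225.4, 187.9]), (32, [226.6, 185.8])]
```

View pics/seat.png

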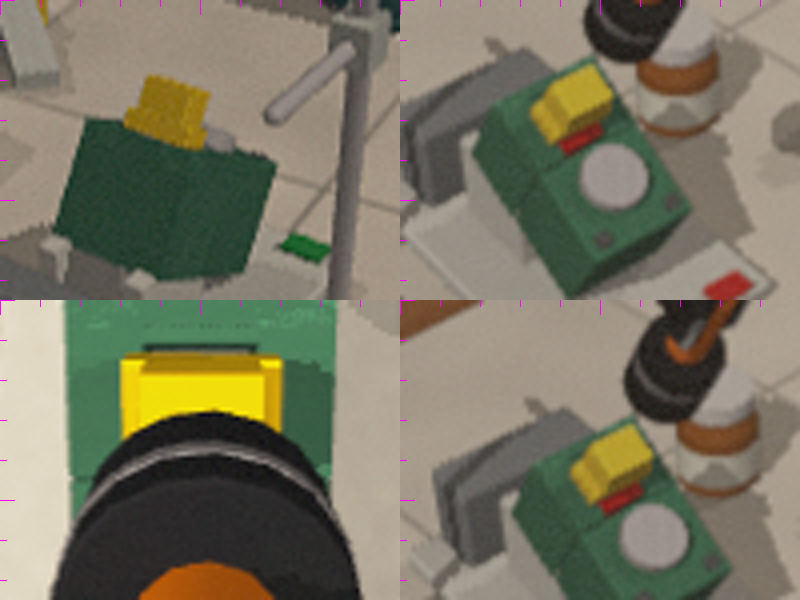

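Seated: the yellow head sits flat on the hub face with no gap, at (168,110) top left and (570,105) top right. Returning to the drift's place.

jog_arm([
  {"travel":[0,-20,-5],"rot":[0.45,-7.5,-1.3],"claw":255},
  {"travel":[0,-40,0],"rot":[0.45,-7.5,-1.3],"claw":255},
  {"travel":[0,-45,0],"rot":[0.45,-7.5,-1.3],"claw":255},
  {"travel":[0,-45,0],"rot":[0.45,-7.5,-1.3],"claw":255},
  {"travel":[0,-45,0],"rot":[0,0,0],"claw":255},
])

```text
time: 20.9
tool_pos: [0.4612, 0.2089, 0.3115]
tcp_rot: [-3.137, 0.003, 0.008]
wrist_force: [0.2, -1.3, -3.4]
width: 0.249
grip_force: 109.1
```

jog_arm([
  {"travel":[-5,-45,0],"rot":[0,0,0],"claw":255},
  {"travel":[-5,-45,0],"rot":[0,0,0],"claw":255},
  {"travel":[0,-30,0],"rot":[0,0,0],"claw":255},
  {"travel":[0,0,0],"rot":[0,0,0],"claw":255},
  {"travel":[0,0,0],"rot":[0,0,0],"claw":255},
])

```text
time: 21.4
tool_pos: [0.4484, 0.3274, 0.3134]
tcp_rot: [-3.137, -0.001, 0.002]
wrist_force: [-0.2, 0.7, -3.6]
width: 0.257
grip_force: 109.3
```

```bash
python3 -c "
from h import *
plan([.4208,.3596,.0737],Ro.from_rotvec([-3.137,-.004,-.004])); print(monitor.read_state()['tool_pos'])"
```

```text
t 21.4 rot deg (first) [-0.01  0.21 -0.1 ] then travel mm [-28.1 -31.1 239.8] F [-0.2  0.7 -3.6] w 0.257 g 109.3
[0.44835316 0.32742291 0.31338114]
```

jog_arm([
  {"travel":[-13,-15,20],"rot":[0,0.2,-0.1],"claw":255},
  {"travel":[-13,-16,30],"rot":[0,0,0],"claw":255},
  {"travel":[0,0,45],"rot":[0,0,0],"claw":255},
  {"travel":[0,0,45],"rot":[0,0,0],"claw":255},
  {"travel":[0,0,40],"rot":[0,0,0],"claw":255},
])

```text
time: 21.9
tool_pos: [0.4229, 0.3575, 0.1331]
tcp_rot: [-3.136, 0.001, -0.006]
wrist_force: [-0.3, 0.1, -3.5]
width: 0.259
grip_force: 109.5
```

jog_arm([
  {"travel":[0,0,30],"rot":[0,0,0],"claw":255},
  {"travel":[0,0,15],"rot":[0,0,0],"claw":255},
  {"travel":[0,0,0],"rot":[0,0,0],"claw":255},
  {"travel":[0,0,0],"rot":[0,0,0],"claw":255},
  {"travel":[0,0,0],"rot":[0,0,0],"claw":255},
])

```text
time: 22.4
tool_pos: [0.4252, 0.3607, 0.0931]
tcp_rot: [-3.132, -0.001, -0.012]
wrist_force: [0.5, 0.0, -2.8]
width: 0.254
grip_force: 109.5
```

Run:
```python
from h import *
plan([.4208,.3596,.0737],Ro.from_rotvec([-3.137,-.004,-.004])); p=monitor.read_state()['tool_pos']; print(p)
for n in('scene','side'):
    D=snap(n); hsv=cv2.cvtColor(D['color'],cv2.COLOR_BGR2HSV)
    bl=cv2.inRange(hsv,(0,0,0),(180,255,60)); 
    q=proj(D,p+[0,0,-.0737+.025])[0]; k,l,st,c=cv2.connectedComponentsWithStats(bl)
    i=[i for i in range(1,k) if st[i,4]>20 and np.linalg.norm(c[i]-q)<25]
    print(n,q.round(1),[(c[j].round(1).tolist(),st[j].tolist()) for j in i])
```

```text
t 22.4 rot deg (first) [-0.29 -0.31 -0.12] then travel mm [-4.4  1.1 19.4] F [ 0.5  0.  -2.8] w 0.254 g 109.5
[0.42518846 0.36065611 0.09307743]
scene [421.3 246. ] [([421.1, 247.9], [410, 233, 25, 28, 450])]
side [140.2 328.3] []
```

jog_arm([
  {"travel":[-4,1,8],"rot":[-0.3,-0.3,-0.1],"claw":255},
  {"travel":[0,0,6],"rot":[0,0,0],"claw":255},
  {"travel":[0,0,2],"rot":[0,0,0],"claw":255},
  {"travel":[0,0,1],"rot":[0,0,0],"claw":255},
  {"travel":[0,0,0],"rot":[0,0,0],"claw":255},
])

```text
time: 23.0
tool_pos: [0.4187, 0.3583, 0.0739]
tcp_rot: [-3.141, -0.004, 0.004]
wrist_force: [-2.8, -2.1, 4.3]
width: 0.257
grip_force: 110.1
```

jog_arm([
  {"travel":[0,0,1],"rot":[0,0,0],"claw":255},
  {"travel":[0,0,0],"rot":[0,0,0],"claw":255},
  {"travel":[0,0,0],"rot":[0,0,0],"claw":255},
  {"travel":[0,0,0],"rot":[0,0,0],"claw":255},
  {"travel":[0,0,0],"rot":[0,0,0],"claw":255},
])

```text
time: 23.5
tool_pos: [0.4189, 0.3583, 0.0738]
tcp_rot: [-3.141, -0.004, 0.003]
wrist_force: [-5.6, -4.2, 10.1]
width: 0.256
grip_force: 110.9
```

Foot on the bench. I'll ease off, release and lift straight up.

jog_arm([
  {"travel":[0,0,-1.2],"rot":[0,0,0],"claw":255},
  {"travel":[0,0,0],"rot":[0,0,0],"claw":255},
  {"travel":[0,0,0],"rot":[0,0,0],"claw":140},
  {"travel":[0,0,0],"rot":[0,0,0],"claw":80},
  {"travel":[0,0,0],"rot":[0,0,0],"claw":0},
])

```text
time: 24.0
tool_pos: [0.4197, 0.3589, 0.074]
tcp_rot: [-3.139, -0.004, 0.001]
wrist_force: [0.3, 0.2, 0.2]
width: 0.76
grip_force: 0.0
```

jog_arm([
  {"travel":[0,0,0],"rot":[0,0,0],"claw":0},
  {"travel":[0,0,0],"rot":[0,0,0],"claw":0},
  {"travel":[0,0,0],"rot":[0,0,0],"claw":0},
  {"travel":[0,0,-15],"rot":[0,0,0],"claw":0},
  {"travel":[0,0,-30],"rot":[0,0,0],"claw":0},
])

```text
time: 24.5
tool_pos: [0.4175, 0.3571, 0.1173]
tcp_rot: [3.14, 0.004, -0.009]
wrist_force: [0.9, -0.2, -0.0]
width: 0.999
grip_force: 0.0
```

jog_arm([
  {"travel":[0,0,-45],"rot":[0,0,0],"claw":0},
  {"travel":[0,0,-45],"rot":[0,0,0],"claw":0},
  {"travel":[0,0,-40],"rot":[0,0,0],"claw":0},
  {"travel":[0,0,0],"rot":[0,0,0],"claw":0},
  {"travel":[0,0,0],"rot":[0,0,0],"claw":0},
])

```text
time: 25.0
tool_pos: [0.4203, 0.359, 0.2516]
tcp_rot: [-3.137, -0.004, -0.004]
wrist_force: [-0.2, -0.6, -0.2]
width: 1.001
grip_force: 0.0
```

```bash
python3 key.py
python3 - <<'E'
from h import *
import pickle
s=monitor.read_state(); print(s['time'],s['tool_pos'],s['wrist_force'].round(1),s['width'])
d0=pickle.load(open('d0.pkl','rb'))
for n in('scene','side'):
    D=snap(n)['color']
    for nm,lo,hi in(('orange',(5,170,80),(16,255,255)),('red',(0,160,60),(4,255,255)),('blue',(105,150,60),(125,255,255))):
        for t,im in(('0',d0[n]['color']),('now',D)):
            m=cv2.inRange(cv2.cvtColor(im,cv2.COLOR_BGR2HSV),lo,hi); k,l,st,c=cv2.connectedComponentsWithStats(m)
            print(n,nm,t,[(c[i].round(1).tolist(),int(st[i,4])) for i in range(1,k) if st[i,4]>15])
    df=cv2.absdiff(d0[n]['color'],D).max(2)>60; print('jar area diff',df[200:250,185:215].sum() if n=='scene' else df[160:200,235:265].sum())
E
```

```text
scene yellow [272.  192.9] [261 184  21  19 265]
[(0, [272.0, 192.2]), (10, [273.1, 188.4]), (20, [274.3, 184.6]), (32, [275.7, 180.0])]
side yellow [222.7 190.6] [213 182  20  19 232]
[(0, [223.4, 191.2]), (10, [224.4, 189.6]), (20, [225.4, 187.9]), (32, [226.6, 185.8])]
25.1 [0.4188202  0.3578493  0.24807519] [-0.2 -0.5 -0.6] 1.0023920196598382
scene orange 0 [([358.2, 3.6], 43), ([204.9, 226.5], 110), ([424.6, 233.0], 250)]
scene orange now [([358.1, 3.4], 48), ([204.6, 226.6], 124), ([424.4, 232.9], 247)]
scene red 0 [([442.5, 187.0], 84)]
scene red now [([442.1, 186.9], 85)]
scene blue 0 [([185.7, 168.8], 190)]
scene blue now [([185.8, 168.9], 191)]
jar area diff 1
side orange 0 [([461.2, 122.7], 100), ([480.3, 127.3], 55), ([138.4, 319.7], 221)]
side orange now [([469.7, 124.8], 168), ([244.2, 183.6], 20), ([138.9, 320.0], 225)]
side red 0 [([223.6, 197.4], 37), ([261.6, 236.8], 45), ([159.4, 335.5], 196)]
side red now [([224.8, 199.5], 28), ([261.6, 236.7], 45), ([159.5, 335.5], 198)]
side blue 0 [([316.1, 157.6], 33)]
side blue now [([315.7, 157.8], 37)]
jar area diff 0
```

The drift is standing upright in its original place, the bottle, jar and spare bar have not moved, and the key is seated. Handing in.

```bash
python3 -c "
from h import *
print(workorder.finish_job())"
```

```text
the job is handed in; nothing more can be done
None
```

The key was driven home in three taps and its yellow head sits on the hub face; the drift stands upright in its original place, the spare bar, bottle and jar look unmoved in the camera views, and the job was handed in at about 25 s.

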